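# Close the block-printing press on a lino block

### The job

Push the loaded tray of the small printing press fully home under its platen, then screw the platen down with the T-handle, which takes two or three half turns with a fresh hold on the other end after each, until it bears firmly on the lino block. Stop as soon as it is snug: do not force the screw, and leave the other things on the table where they are.

Things in the scene. Friction and masses are not known exactly. Their poses are not given: they have to be found in the camera images.
- press: the fixed press: dark steel base plate, two steel posts 88 mm either side of the screw, and a grey cross-bar (34 by 214 mm, top 160 mm above the table) over them. Origin on the table under the screw axis. Its x axis points into the press, the way the tray is pushed; the tray comes out towards its -x. The cross-bar lies along its y.
- tray (a joint): travel of the aluminium tray, m: 0 = drawn fully out, as it starts; 0.090 = fully home against its stop under the platen. It takes about 2 N to slide, and meets a rigid stop.
- tray_tab (a point): a point on the upright dark wooden tab at the tray's outer end, 8 mm below the tab's top. The tab is 14 mm thick along the push (press x), 30 mm wide, and rises from 24 to 76 mm above the table. With the tray home, it is 113 mm out from the screw axis. Its axes are the press's.
- handle (a joint): turn of the T-handle, rad: grows clockwise seen from above, which lowers the platen 48 mm per full turn (7.64 mm per rad). At 0 the bar lies along the press's x. The screw stays where it is left; the handle neither rises nor sinks. It takes about 0.42 N m to turn, plus 0.0076 N m for each newton with which the platen presses on the block.
- hub (a point): the middle of the T-handle's bar, on the vertical screw axis, 214 mm above the table. Its x axis lies along the bar.
- bar_a (a point): a point on the centre line of the bar, 48 mm from the screw axis, near one end, a good place to grip. The bar is round steel, 13 mm thick and 130 mm long with an 18 mm ball at each end; a hub boss 32 mm across stands under its middle to 190 mm above the table, and below the rest of the bar there is only the cross-bar, its top at 160 mm.
- bar_b (a point): the same point near the bar's other end.
- platen: grey pressing plate (104 by 204 by 18 mm) that the screw moves up and down; origin at the centre of its underside. Under it is plywood packing with a springy rubber face, 92 by 82 mm, whose face is 6 to 16 mm below that underside: it differs each time and is not measured, so the height at which it meets the block must be felt. It meets it after some 4.4 to 6.9 rad of turning.
- block: lino block lying in the tray's low rim: 90 by 80 by 24 mm, wood with a grey lino face up; origin at the centre of its underside. Once the platen touches it, the pressing grows by some 14 N for each tenth of a radian of the handle: a firm pressing is about 20 to 45 N (0.15 to 0.34 N m more at the handle); more than 70 N crushes the lino.
- brush_jar: bystander: glass jar, 76 mm across, with long brushes standing in it to 230 mm. Origin under its centre.
- water_jar: bystander: glass jar, 72 mm across, 100 mm high. Origin under its centre.
- palette: bystander: flower-shaped white palette, 136 mm across, 14 mm high. Origin under its centre.
- roller: bystander: ink roller, 95 mm wide, 165 mm long with its wooden handle, 35 mm high. Origin under the rubber roll.
- pastel_box: bystander: flat box, 110 by 75 by 22 mm. Origin under its centre.
- marker_tray: bystander: clear tray of six marker pens, 150 by 100 by 18 mm. Origin under its centre.
Mind the look-alikes: they are no part of the job. What is shaped like the block but yellow is not meant.

How it is judged:
By the outcome, as a careful person would: the job done as asked, in the order asked, and still so for the second after the job is handed in, with the robot touching nothing.
It also fails if it takes over 72 s, if anything falls off the work surface, if the arm or the gripper's body presses on something with over 40 N, if the wrist force passes 120 N, or if a joint passes its speed limit or range.

### The arm

A 6-joint arm with a two-finger parallel gripper is mounted at the origin on the work surface. World frame = base frame: x ahead of the robot, y to its left, z up, the work surface at z = 0. Lengths are in m, angles in rad, forces in N, time in s.
With the tool pointing down it reaches from about 0.3 to 0.85 m from the base axis. Payload 4.2 kg.
Tool frame: the origin (TCP) lies at the very end of the fingers, on their centre line; the grasp point (between the pads) lies 19 mm behind it (bot.grip_point_offset is the distance from the TCP to the grasp point, in m); z points along the fingers, y is the line along which they close (so a half turn about z gives the same grasp; the last joint's range is limited). The gripper opens to 91 mm and grips with 3 to 60 N. Pads are 32 mm wide; open, the fingers measure 118 mm over their backs; the gripper's body (76 mm by 178 mm) begins 60 mm behind the grasp point.
Start: joints at [1.172, 0.32, 1.565, -0, 1.257, -0.02], TCP at [0.213, 0.534, 0.214] pointing down, gripper open.
Joint ranges: [-3.11, 3.11], [-0.84, 2.01], [0.21, 2.61], [-1.34, 4.49], [0.05, 2.63], [-2.56, 2.56]. Speed limits (rad/s): [2.57, 2.57, 3.14, 3.14, 3.14, 3.14].

### API

Orientations are given as a unit quaternion [x, y, z, w].
In Python, from station import readout, grab_frame, calibration, workorder, nets, bot gives the robot as it stands.
- The arm moves only by the tool step_arm, never from a script. Its argument "motion" is a list that holds one entry, the list of rows, each a list of 7 numbers: the shift along the tool's x, y, z in mm, then the turn, a rotation vector about the tool's x, y, z in degrees, then the closure, from 0 (fully open) to 1 (shut). In form: [[[dx, dy, dz, rx, ry, rz, jaw], ...]]. A call has 1 to 8 rows; each row shifts and turns the commanded pose from where the row before left it, along the tool's axes as they then stand; what a row does not reach is not made up. A row lasts 1/12 s, in which the tool goes at most 41.7 mm and 7.16 degrees, less where a joint would pass 70% of its speed; a pose out of reach is approached as far as the arm can. A call is refused whole if a number of a shift passes 41.7 or a number of a turn 7.16, either way. A call with a gripper value outside its range is refused whole. The fingers move at their own pace and stop on an object; "squeeze" is the grip in N (left out, the last holds). Time passes only in rows, so rows that do not move let the fingers close. It gives the time, the measured TCP pose, the force, the opening and the grip force at its end, in the units of the state.
- readout.read_state(): the state, without advancing time (a new reading comes with each control period).
- grab_frame(name): name is "side" or "top" or "wrist"; returns the picture (400x640x3 uint8, red, green, blue); there is no depth.
- calibration(name): a dict with "fovy" (degrees; the focal length in pixels is half the picture's height over the tangent of half this angle, whatever the lens; pixels are square), "cx", "cy" (the principal point, pixels), "R" (3x3) and "t" (3): a world point X has camera coordinates R X + t. Camera axes: x right, y down, z forward; pixel columns grow to the right and rows downward; lengths in m; the calibration is good to about 2 mm. A picture is of the moment at which its call begins: read the wrist's pose just before it. calibration takes no time and is no camera call; for the wrist camera it gives the pose at the moment of the call.
- workorder.close_job(): hands the job in; it is judged then, once.
Trained networks look in the newest picture that a camera, given by its name, has taken for a name from the list of things; names that differ only in an ending like _2 or _b are one class to them, and where a whole thing is asked for, a point or a joint stands for the part that bears it (a point fixed in the world has none). Each returns a list of dicts, best first, with "confidence" (0 to 1); they miss things now and then, are a little off and sometimes report something else, mostly with a low value. They report only what shows in the picture. A call takes as long as a camera call. They do not tell look-alikes from the thing itself.
- nets.look_for(camera, query): "xyz" ([x, y, z] in m, in world coordinates, good to about 4 mm: the middle of the surface that is visible of it).
- nets.place_of(camera, query): "xyz" ([x, y, z] in m, in world coordinates, good to about 4 mm: a listed point, or the origin of a listed thing).
The state is a dict: "time_s": time; "joint_pos": joint angles; "dq": joint speeds; "joint_torque": joint torques, N m; "ee_pos": TCP position; "eef_rot": TCP orientation; "contact_force": force on the tool from outside, world axes, zero at the start; "moment": the same for the moment, N m; "grip_width": finger opening in m; "grip_force": force on a finger pad.
Only numpy, scipy, OpenCV 4.12 (cv2) and the standard library are available. Lean on these libraries where they do the work, as an engineer would, in place of code of your own. Each camera call takes 0.05 s, during which the arm holds its last target. There are 200 camera calls.

## Working session

There is one attempt and no reset: what is moved stays moved. The work goes in short steps, Python scripts to look and compute and a tool call to move; the robot and the scene stay as the last step left them, time stands still between calls to the robot, and variables do not carry over. Pictures are saved under pics/ and viewed, at most 10 in all, crops included, and the job is handed in when it is done.

Besides the shell and the picture viewer there is one more tool, called as a command line: name --argument value ..., lists and objects as JSON in quotes. step_arm: Moves the arm, as the interface text tells. Its arguments: {"type":"object","properties":{"motion":{"type":"array"},"squeeze":{"type":"number"}},"required":["motion"]}

```bash
mkdir -p pics
cat > h.py <<'E'
from station import readout, grab_frame, calibration, workorder, nets, bot
import numpy as np, cv2
from scipy.spatial.transform import Rotation as R
E
python3 - <<'E'
from h import *
s=readout.read_state(); print(s)
for c in ("top","side"):
    cv2.imwrite(f"pics/{c}0.png",grab_frame(c)[:,:,::-1])
    for q in ("press","tray_tab","hub","bar_a","block","platen","brush_jar","water_jar"):
        print(c,q,[(np.round(d["xyz"],3).tolist(),round(d["confidence"],2)) for d in nets.place_of(c,q)[:3]])
E
```

```text
{'time_s': 0.0, 'joint_pos': array([ 1.17200529e+00,  3.20299012e-01,  1.56571198e+00,  1.93925585e-06,
        1.25739434e+00, -2.00091356e-02]), 'dq': array([ 1.43875768e-03,  1.33384316e-03,  4.14474618e-06,  1.20488498e-03,
        9.08988872e-04, -8.14956158e-04]), 'joint_torque': array([-2.46256539e-03, -4.12452829e+01, -2.31971079e+01,  7.26330187e-02,
        4.53576038e-02, -1.29625587e-04]), 'ee_pos': array([0.21242912, 0.53375804, 0.21310341]), 'eef_rot': array([ 1.88260987e-01,  9.82118618e-01, -8.86352222e-04, -1.89306177e-04]), 'contact_force': array([0.7355679 , 0.20682946, 0.20854381]), 'moment': array([ 0.0150969 , -0.01622039,  0.00833912]), 'grip_force': 0.0, 'grip_width': 0.09108646484159133}
top press [([0.508, 0.01, -0.001], 0.62)]
top tray_tab [([0.541, -0.181, 0.073], 0.98)]
top hub [([0.614, 0.367, -0.004], 0.51)]
top bar_a [([0.513, -0.034, 0.209], 0.75), ([0.495, 0.06, 0.212], 0.7)]
top block [([0.52, -0.07, 0.023], 0.91), ([0.213, -0.318, 0.003], 0.58), ([0.295, -0.186, -0.002], 0.55)]
top platen [([0.505, 0.012, 0.107], 0.95)]
top brush_jar [([0.79, 0.118, -0.001], 0.84), ([0.496, 0.063, 0.213], 0.53)]
top water_jar [([0.446, 0.328, 0.006], 0.83)]
side press [([0.502, 0.012, -0.003], 0.58)]
side tray_tab [([0.536, -0.184, 0.077], 0.7)]
side hub [([0.504, 0.018, 0.217], 0.7)]
side bar_a [([0.5, 0.057, 0.214], 0.61), ([0.508, -0.036, 0.214], 0.55)]
side block [([0.295, -0.19, 0.003], 0.89), ([0.519, -0.076, 0.026], 0.65)]
side platen [([0.508, 0.016, 0.105], 0.66)]
side brush_jar [([0.794, 0.122, -0.001], 0.66), ([0.503, 0.015, -0.003], 0.45)]
side water_jar [([0.446, 0.324, 0.003], 0.97)]
```

View pics/top0.png

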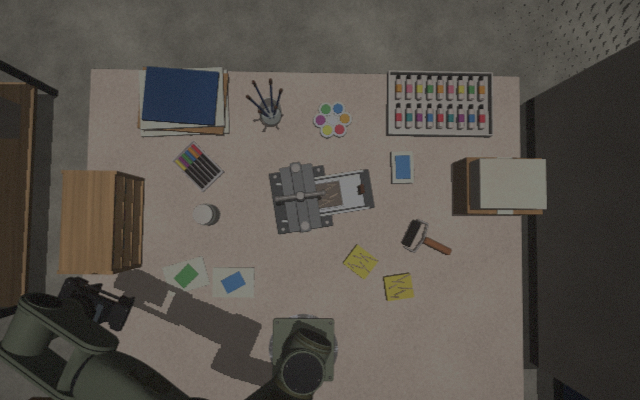

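View pics/side0.png

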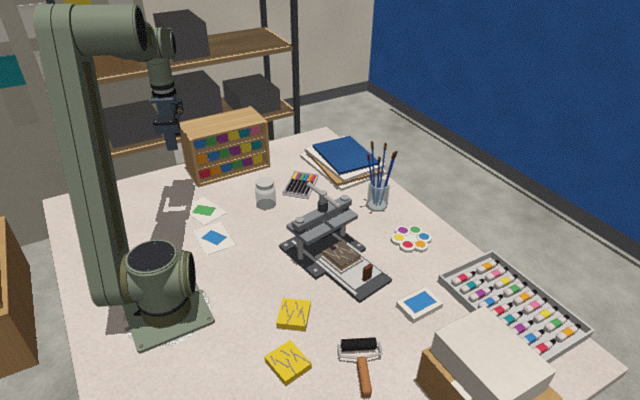

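Top view: press at about (300,197) px, with the tray and tab to its right at (366,190). The top camera shows the yellow look-alikes at (360,260) and (398,287), well clear. The network points agree with each other: hub ≈ (0.505, 0.012), press yaw ≈ 99.5°. I'll move above the outer side of the tab with the jaw shut.

step_arm --motion '[[[0, 0, -7.5, 0, 0, 7.1, 1], [0, 0, -7.5, 0, 0, 7.1, 1], [0, 0, -7.5, 0, 0, 7.1, 1], [0, 0, -7.5, 0, 0, 7.1, 1], [0, 0, -7.5, 0, 0, 7.1, 1], [0, 0, -7.5, 0, 0, 7.1, 1], [0, 0, -7.5, 0, 0, 7.1, 1], [0, 0, -7.5, 0, 0, 7.1, 1]]]'

```text
time_s: 1.57
ee_pos: [0.2126, 0.5342, 0.2743]
eef_rot: [0.635, 0.772, 0.0, -0.0]
contact_force: [-0.2, 0.9, 0.3]
grip_width: 0.0408
grip_force: 0.0
```

step_arm --motion '[[[-40.4, 10.1, 0, 0, 0, 1, 1], [-40.4, 10.1, 0, 0, 0, 1, 1], [-40.4, 10.1, 0, 0, 0, 0, 1], [-40.4, 10.1, 0, 0, 0, 0, 1], [-40.4, 10.1, 0, 0, 0, 0, 1], [-40.4, 10.1, 0, 0, 0, 0, 1], [-40.4, 10.1, 0, 0, 0, 0, 1], [-40.4, 10.1, 0, 0, 0, 0, 1]]]'

```text
time_s: 2.23
ee_pos: [0.3479, 0.2278, 0.2742]
eef_rot: [0.646, 0.763, 0.0, 0.0]
contact_force: [1.0, 0.3, -0.6]
grip_width: -0.0001
grip_force: 0.0
```

step_arm --motion '[[[-40.4, 10.1, 0, 0, 0, 0, 1], [-40.4, 10.1, 0, 0, 0, 0, 1], [-40.4, 10.1, 0, 0, 0, 0, 1], [-40.4, 10.1, 0, 0, 0, 0, 1], [-40.4, 10.1, 0, 0, 0, 0, 1], [-40.4, 10.1, 0, 0, 0, 0, 1], [-40.4, 10.1, 0, 0, 0, 0, 1], [-40.4, 10.1, 0, 0, 0, 0, 1]]]'

```text
time_s: 2.9
ee_pos: [0.481, -0.0779, 0.2742]
eef_rot: [0.646, 0.763, 0.0, 0.0]
contact_force: [0.5, 0.0, 0.0]
grip_width: 0.0003
grip_force: 0.0
```

step_arm --motion '[[[-40.4, 10.1, 0, 0, 0, 0, 1], [-40.4, 10.1, 0, 0, 0, 0, 1], [-40.4, 10.1, 0, 0, 0, 0, 1], [-40.4, 10.1, 0, 0, 0, 0, 1], [0, 0, 0, 0, 0, 0, 1], [0, 0, 0, 0, 0, 0, 1]]]'

```text
time_s: 3.4
ee_pos: [0.5474, -0.2301, 0.2728]
eef_rot: [0.647, 0.762, -0.0, -0.001]
contact_force: [-0.4, 1.1, -0.0]
grip_width: 0.0003
grip_force: 0.0
```

```bash
cat >> h.py <<'E'
def tool():
    s=readout.read_state(); M=R.from_quat(s["eef_rot"]).as_matrix()
    print("t %.2f"%s["time_s"],"p",s["ee_pos"].round(4),"phi %.1f"%np.degrees(np.arctan2(M[1,0],M[0,0])),"z",M[:,2].round(3),"q",s["joint_pos"].round(2),"F",s["contact_force"].round(1),"M",s["moment"].round(2),"w",round(s["grip_width"],4),"g",round(s["grip_force"],1))
    return s,M
def to_tool(target,s,M): return ((M.T@(np.array(target)-s["ee_pos"]))*1000).round(1)
E
python3 - <<'E'
from h import *
s,M=tool()
print(calibration("wrist")["t"], -np.array(calibration("wrist")["R"]).T@np.array(calibration("wrist")["t"]))
for c in ("top","wrist","side"):
    cv2.imwrite(f"pics/{c}1.png",grab_frame(c)[:,:,::-1])
    for q in ("press","tray_tab","hub","bar_a","block"):
        print(c,q,[(np.round(d["xyz"],3).tolist(),round(d["confidence"],2)) for d in nets.place_of(c,q)[:3]])
E
```

```text
t 3.40 p [ 0.5474 -0.2301  0.2728] phi 99.3 z [-0.001  0.001 -1.   ] q [-0.42  0.32  1.41  0.    1.41 -0.58] F [-0.4  1.1 -0. ] M [-0.06 -0.01 -0.02] w 0.0003 g 0.0
[-0.50363688 -0.34849714  0.37105035] [ 0.53734891 -0.16255628  0.44453383]
top press [([0.506, 0.015, 0.001], 0.66)]
top tray_tab [([0.539, -0.185, 0.071], 0.96)]
top hub [([0.503, 0.014, 0.214], 0.52), ([0.517, -0.07, 0.021], 0.43)]
top bar_a [([0.511, -0.036, 0.212], 0.75), ([0.495, 0.061, 0.217], 0.64)]
top block [([0.52, -0.07, 0.024], 0.66), ([0.294, -0.189, 0.0], 0.48), ([0.782, -0.094, -0.002], 0.23)]
wrist press []
wrist tray_tab [([0.538, -0.187, 0.078], 0.72)]
wrist hub []
wrist bar_a [([0.536, -0.186, 0.074], 0.74)]
wrist block [([0.211, -0.315, 0.004], 0.69), ([0.295, -0.191, 0.0], 0.61), ([0.521, -0.081, 0.026], 0.57)]
side press [([0.503, 0.012, -0.004], 0.84)]
side tray_tab [([0.537, -0.187, 0.076], 0.61), ([0.785, -0.09, -0.005], 0.18)]
side hub [([0.503, 0.014, 0.215], 0.8)]
side bar_a [([0.498, 0.059, 0.216], 0.8), ([0.508, -0.037, 0.212], 0.69), ([0.448, 0.323, 0.001], 0.55)]
side block [([0.21, -0.318, 0.003], 0.98), ([0.52, -0.073, 0.024], 0.73), ([0.294, -0.187, 0.002], 0.6)]
```

View pics/wrist1.png

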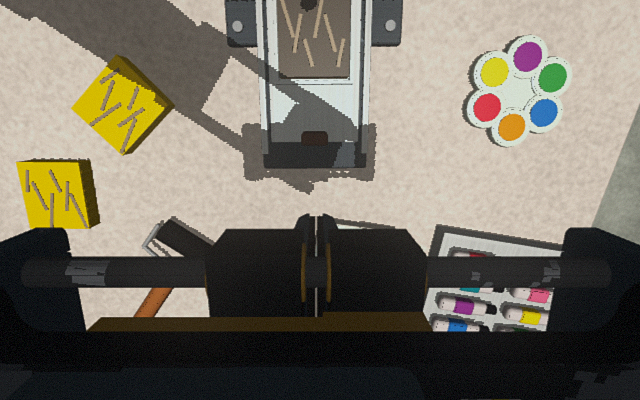

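The wrist picture shows the tab at (315,140), in line with the shut fingers, and the tray edges run parallel to the tool's x axis. Hub ≈ (0.5035, 0.0135), yaw ≈ 99.7°. I'll descend and push.

step_arm --motion '[[[0, -2, 40, 0, 0, 0, 1], [0, 0, 40, 0, 0, 0, 1], [0, 0, 40, 0, 0, 0, 1], [0, 0, 40, 0, 0, 0, 1], [0, 0, 40, 0, 0, 0, 1], [0, 0, 23, 0, 0, 0, 1], [0, 0, 0, 0, 0, 0, 1]]]'

```text
time_s: 4.88
ee_pos: [0.5413, -0.2271, 0.0454]
eef_rot: [0.646, 0.763, -0.002, -0.006]
contact_force: [-0.8, 0.3, -0.3]
grip_width: 0.0005
grip_force: 0.0
```

step_arm --motion '[[[10, 0, 0, 0, 0, 0, 1], [6, 0, 0, 0, 0, 0, 1], [3, 0, 0, 0, 0, 0, 1], [4, 0, 0, 0, 0, 0, 1], [6, 0, 0, 0, 0, 0, 1], [7, 0, 0, 0, 0, 0, 1], [7, 0, 0, 0, 0, 0, 1], [7, 0, 0, 0, 0, 0, 1]]]'

```text
time_s: 5.55
ee_pos: [0.5375, -0.179, 0.0516]
eef_rot: [0.646, 0.763, 0.0, 0.001]
contact_force: [0.9, -2.5, 0.8]
grip_width: 0.0001
grip_force: 1.3
```

step_arm --motion '[[[7, 0, 0, 0, 0, 0, 1], [7, 0, 0, 0, 0, 0, 1], [7, 0, 0, 0, 0, 0, 1], [7, 0, 0, 0, 0, 0, 1], [7, 0, 0, 0, 0, 0, 1], [6, 0, 0, 0, 0, 0, 1], [5, 0, 0, 0, 0, 0, 1], [3, 0, 0, 0, 0, 0, 1]]]'

```text
time_s: 6.22
ee_pos: [0.5285, -0.1303, 0.0508]
eef_rot: [0.646, 0.763, -0.0, -0.0]
contact_force: [0.4, -1.8, 1.9]
grip_width: 0.0005
grip_force: 1.1
```

step_arm --motion '[[[2, 0, 0, 0, 0, 0, 1], [2, 0, 0, 0, 0, 0, 1], [1, 0, 0, 0, 0, 0, 1], [1, 0, 0, 0, 0, 0, 1], [1, 0, 0, 0, 0, 0, 1], [0, 0, 0, 0, 0, 0, 1]]]'

```text
time_s: 6.72
ee_pos: [0.5274, -0.1241, 0.0508]
eef_rot: [0.646, 0.763, -0.0, -0.0]
contact_force: [-0.4, -1.9, 1.3]
grip_width: 0.0007
grip_force: 0.7
```

Run:
```python
from h import *
tool()
```

```text
t 6.72 p [ 0.5274 -0.1241  0.0508] phi 99.5 z [-0.001  0.    -1.   ] q [-0.25  0.43  1.86  0.    0.85 -0.42] F [-0.4 -1.9  1.3] M [-0.3   0.08 -0.01] w 0.0007 g 0.7
```

step_arm --motion '[[[1, 0, 0, 0, 0, 0, 1], [1, 0, 0, 0, 0, 0, 1], [1, 0, 0, 0, 0, 0, 1], [0, 0, 0, 0, 0, 0, 1]]]'

```text
time_s: 7.05
ee_pos: [0.5269, -0.121, 0.0508]
eef_rot: [0.646, 0.763, -0.0, -0.0]
contact_force: [-0.5, -2.0, -0.5]
grip_width: 0.0005
grip_force: 0.7
```

step_arm --motion '[[[1, 0, 0, 0, 0, 0, 1], [1, 0, 0, 0, 0, 0, 1], [0, 0, 0, 0, 0, 0, 1]]]'

```text
time_s: 7.3
ee_pos: [0.5269, -0.1206, 0.0509]
eef_rot: [0.646, 0.764, -0.001, 0.001]
contact_force: [-0.4, -8.8, -0.5]
grip_width: 0.0002
grip_force: 3.4
```

The force jumped to 8.8 N at the predicted home position, so I'll give it one last nudge, back off, rise, open, and go above the near bar end.

step_arm --motion '[[[1, 0, 0, 0, 0, 0, 1], [0, 0, 0, 0, 0, 0, 1], [-9, 0, 0, 0, 0, 0, 1], [-9, 0, 0, 0, 0, 0, 1], [0, 0, -40, 0, 0, 0, 1], [0, 0, -40, 0, 0, 0, 1], [0, 0, -40, 0, 0, 0, 1], [0, 0, -40, 0, 0, 0, 1]]]'

```text
time_s: 7.97
ee_pos: [0.5294, -0.1359, 0.2126]
eef_rot: [0.646, 0.763, 0.0, -0.001]
contact_force: [2.0, -0.1, 0.5]
grip_width: 0.0005
grip_force: 0.0
```

step_arm --motion '[[[0, 0, -40, 0, 0, 0, 0.5], [0, 0, -15, 0, 0, 0, 0.4], [0, 0, 0, 0, 0, 0, 0.4], [0, 0, 0, 0, 0, 0, 0.4]]]'

```text
time_s: 8.3
ee_pos: [0.5299, -0.1361, 0.2665]
eef_rot: [0.646, 0.763, 0.001, 0.0]
contact_force: [-0.3, 0.8, -0.1]
grip_width: 0.0245
grip_force: 0.0
```

Run:
```python
from h import *
s,M=tool()
for c in ("top","wrist","side"):
    cv2.imwrite(f"pics/{c}2.png",grab_frame(c)[:,:,::-1])
    for q in ("tray_tab","hub","bar_a"):
        print(c,q,[(np.round(d["xyz"],3).tolist(),round(d["confidence"],2)) for d in nets.place_of(c,q)[:3]])
print(to_tool([0.5116,-0.0338,0.195],s,M))
```

```text
t 8.30 p [ 0.5299 -0.1361  0.2665] phi 99.5 z [ 0.002  0.001 -1.   ] q [-0.27  0.25  1.54  0.    1.36 -0.44] F [-0.3  0.8 -0.1] M [-0.01  0.04 -0.06] w 0.0245 g 0.0
top tray_tab [([0.526, -0.093, 0.07], 0.87), ([0.509, 0.012, 0.105], 0.26)]
top hub [([0.504, 0.019, 0.216], 0.62)]
top bar_a [([0.495, 0.062, 0.212], 0.84), ([0.512, -0.032, 0.211], 0.81)]
wrist tray_tab [([0.525, -0.097, 0.081], 0.61)]
wrist hub [([0.507, 0.017, 0.108], 0.74)]
wrist bar_a [([0.509, -0.028, 0.217], 0.73)]
side tray_tab [([0.447, 0.323, -0.0], 0.67), ([0.523, -0.097, 0.075], 0.6)]
side hub []
side bar_a [([0.51, -0.035, 0.212], 0.58), ([0.5, 0.059, 0.215], 0.53)]
[103.9  -1.4  71.5]
```

View pics/wrist2.png

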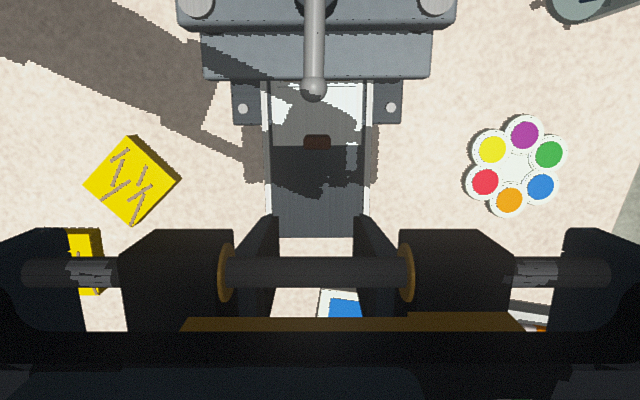

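The wrist picture shows the tray home, with the tab under the cross-bar edge at (316,140). The bar end at (314,85) is centred between the fingers. I'll advance, descend and grip.

step_arm --motion '[[[35, -1, 0, 0, 0, 0, 0.4], [35, 0, 0, 0, 0, 0, 0.4], [34, 0, 0, 0, 0, 0, 0.4], [0, 0, 0, 0, 0, 0, 0.4], [0, 0, 25, 0, 0, 0, 0.4], [0, 0, 25, 0, 0, 0, 0.4], [0, 0, 21, 0, 0, 0, 0.4], [0, 0, 0, 0, 0, 0, 0.4]]]'

```text
time_s: 9.57
ee_pos: [0.5088, -0.0337, 0.1911]
eef_rot: [0.646, 0.763, -0.003, -0.003]
contact_force: [-0.5, -0.2, -0.1]
grip_width: 0.0546
grip_force: 0.0
```

step_arm --motion '[[[0, 0, 0, 0, 0, 0, 1], [0, 0, 0, 0, 0, 0, 1], [0, 0, 0, 0, 0, 0, 1], [0, 0, 0, 0, 0, 0, 1], [0, 0, 0, 0, 0, 0, 1], [0, 0, 0, 0, 0, 0, 1], [0, 0, 0, 0, 0, 0, 1]]]' --squeeze 30

```text
time_s: 10.15
ee_pos: [0.5101, -0.0341, 0.1955]
eef_rot: [0.646, 0.763, -0.001, -0.001]
contact_force: [-5.1, -0.7, 5.3]
grip_width: 0.014
grip_force: 29.3
```

Run:
```python
from h import *
s,M=tool()
```

```text
t 10.15 p [ 0.5101 -0.0341  0.1955] phi 99.5 z [-0.003 -0.001 -1.   ] q [-0.09  0.23  1.73 -0.    1.18 -0.25] F [-5.1 -0.7  5.3] M [-0.4   0.89 -0.08] w 0.014 g 29.3
```

step_arm --motion '[[[0.36, -5.85, 0, 0, 0, 7, 1], [0.36, -5.85, 0, 0, 0, 7, 1], [0.36, -5.85, 0, 0, 0, 7, 1], [0.36, -5.85, 0, 0, 0, 7, 1]]]'

```text
time_s: 10.48
ee_pos: [0.4893, -0.0323, 0.1956]
eef_rot: [0.813, 0.582, 0.001, 0.001]
contact_force: [1.0, -1.5, 0.5]
grip_width: 0.0141
grip_force: 30.1
```

```bash
cat >> h.py <<'E'
HUB=np.array([0.5038,0.0137])
def turn():
    s,M=tool(); d=s["ee_pos"][:2]-HUB; F=s["contact_force"]
    r=np.linalg.norm(d); print("pos angle-180 %.1f r %.1f"%(np.degrees(np.arctan2(d[1],d[0]))-180,r*1000),
      "tau_force %.3f"%(d[0]*F[1]-d[1]*F[0]),"Mz %.3f"%s["moment"][2],"Ftool",(M.T@F).round(1))
E
python3 - <<'E'
from h import *
turn()
E
```

```text
t 10.48 p [ 0.4893 -0.0323  0.1956] phi 71.2 z [ 0.003 -0.001 -1.   ] q [-0.09  0.2   1.78 -0.    1.16  0.24] F [ 1.  -1.5  0.5] M [-0.2  -0.16  0.28] w 0.0141 g 30.1
pos angle-180 -287.5 r 48.2 tau_force 0.068 Mz 0.284 Ftool [-1.1  1.4 -0.5]
```

step_arm --motion '[[[0.36, -5.85, 0, 0, 0, 7, 1], [0.36, -5.85, 0, 0, 0, 7, 1], [0.36, -5.85, 0, 0, 0, 7, 1], [0.36, -5.85, 0, 0, 0, 7, 1], [0.36, -5.85, 0, 0, 0, 7, 1], [0.36, -5.85, 0, 0, 0, 7, 1], [0.36, -5.85, 0, 0, 0, 7, 1], [0.36, -5.85, 0, 0, 0, 7, 1]]]'

```text
time_s: 11.15
ee_pos: [0.4564, 0.0001, 0.1955]
eef_rot: [0.991, 0.132, -0.001, 0.001]
contact_force: [-3.0, -2.5, 3.6]
grip_width: 0.0139
grip_force: 29.5
```

Run:
```python
from h import *
turn()
```

```text
t 11.15 p [4.564e-01 1.000e-04 1.955e-01] phi 15.2 z [-0.001 -0.002 -1.   ] q [-0.02  0.15  1.85 -0.    1.15  1.28] F [-3.  -2.5  3.6] M [-0.49  0.61  0.28] w 0.0139 g 29.5
pos angle-180 -344.0 r 49.3 tau_force 0.075 Mz 0.280 Ftool [-3.6  1.6 -3.6]
```

step_arm --motion '[[[0.36, -5.85, 0, 0, 0, 7, 1], [0.36, -5.85, 0, 0, 0, 7, 1], [0.36, -5.85, 0, 0, 0, 7, 1], [0.36, -5.85, 0, 0, 0, 7, 1], [0.36, -5.85, 0, 0, 0, 7, 1], [0.36, -5.85, 0, 0, 0, 7, 1], [0.36, -5.85, 0, 0, 0, 7, 1], [0.36, -5.85, 0, 0, 0, 7, 1]]]'

```text
time_s: 11.82
ee_pos: [0.4649, 0.0455, 0.1954]
eef_rot: [0.937, -0.349, -0.002, 0.0]
contact_force: [-5.5, 0.1, 5.3]
grip_width: 0.0136
grip_force: 28.8
```

Run:
```python
from h import *
turn()
```

```text
t 11.82 p [0.4649 0.0455 0.1954] phi -40.8 z [-0.004  0.001 -1.   ] q [0.07 0.17 1.82 0.   1.16 2.35] F [-5.5  0.1  5.3] M [0.24 1.21 0.22] w 0.0136 g 28.8
pos angle-180 -39.3 r 50.2 tau_force 0.174 Mz 0.224 Ftool [-4.2  3.6 -5.3]
```

The hold tracks well at about 0.40 N m, and the handle has turned about 140°. I'll release, lift, unwind, and take the other end.

step_arm --motion '[[[0, 0, 0, 0, 0, 0, 0.4], [0, 0, 0, 0, 0, 0, 0.4], [0, 0, 0, 0, 0, 0, 0.4], [0, 0, 0, 0, 0, 0, 0.4], [0, 0, -30, 0, 0, 0, 0.4], [0, 0, -30, 0, 0, -7.1, 0.4], [0, 0, 0, 0, 0, -7.1, 0.4], [0, 0, 0, 0, 0, -7.1, 0.4]]]'

```text
time_s: 12.48
ee_pos: [0.4685, 0.0447, 0.257]
eef_rot: [0.987, -0.164, 0.002, -0.001]
contact_force: [-0.4, -0.3, -0.3]
grip_width: 0.0549
grip_force: 0.0
```

step_arm --motion '[[[0, 0, 0, 0, 0, -7.1, 0.4], [0, 0, 0, 0, 0, -7.1, 0.4], [0, 0, 0, 0, 0, -7.1, 0.4], [0, 0, 0, 0, 0, -7.1, 0.4], [0, 0, 0, 0, 0, -7.1, 0.4], [0, 0, 0, 0, 0, -7.1, 0.4], [0, 0, 0, 0, 0, -7.1, 0.4], [0, 0, 0, 0, 0, -7.1, 0.4]]]'

```text
time_s: 13.15
ee_pos: [0.4673, 0.0446, 0.2549]
eef_rot: [0.946, 0.325, 0.0, 0.0]
contact_force: [0.0, -0.6, -0.3]
grip_width: 0.0545
grip_force: 0.0
```

step_arm --motion '[[[0, 0, 0, 0, 0, -7.1, 0.4], [0, 0, 0, 0, 0, -7.1, 0.4], [0, 0, 0, 0, 0, -7.1, 0.4], [0, 0, 0, 0, 0, -7.1, 0.4], [0, 0, 0, 0, 0, -7.1, 0.4], [0, 0, 0, 0, 0, -7.1, 0.4], [0, 0, 0, 0, 0, -7.1, 0.4], [0, 0, 0, 0, 0, -7.1, 0.4]]]'

```text
time_s: 13.82
ee_pos: [0.4673, 0.0446, 0.2549]
eef_rot: [0.677, 0.736, 0.0, 0.0]
contact_force: [0.6, 0.3, -0.2]
grip_width: 0.0544
grip_force: 0.0
```

step_arm --motion '[[[0, 0, 0, 0, 0, -7.1, 0.4], [0, 0, 0, 0, 0, -7.1, 0.4], [0, 0, 0, 0, 0, -7.1, 0.4], [0, 0, 0, 0, 0, -7.1, 0.4], [-32, 0, 0, 0, 0, -7.1, 0.4], [-32, 0, 0, 0, 0, -2.5, 0.4], [-32, 0, 0, 0, 0, 0, 0.4], [0, 0, 0, 0, 0, 0, 0.4]]]'

```text
time_s: 14.48
ee_pos: [0.53, -0.0341, 0.2545]
eef_rot: [0.405, 0.914, -0.001, 0.002]
contact_force: [0.5, 0.0, 0.5]
grip_width: 0.0549
grip_force: 0.0
```

Run:
```python
from h import *
turn(); s,M=tool()
a=np.radians(139.5); print(to_tool(np.r_[HUB-0.048*np.array([np.cos(a),np.sin(a)]),0.195],s,M))
cv2.imwrite("pics/top3.png",grab_frame("top")[120:270,220:420,::-1].repeat(4,0).repeat(4,1))
for c in ("top","side"):
    if c=="side": grab_frame(c)
    print(c,[(np.round(d["xyz"],3).tolist(),round(d["confidence"],2)) for d in nets.place_of(c,"bar_a")[:3]])
```

```text
t 14.48 p [ 0.53   -0.0341  0.2545] phi 132.2 z [ 0.003 -0.002 -1.   ] q [-0.08  0.22  1.59 -0.    1.32 -0.82] F [0.5 0.  0.5] M [-0.05  0.02  0.03] w 0.0549 g 0.0
pos angle-180 -241.2 r 54.5 tau_force 0.025 Mz 0.029 Ftool [-0.3  0.4 -0.5]
t 14.48 p [ 0.53   -0.0341  0.2545] phi 132.2 z [ 0.003 -0.002 -1.   ] q [-0.08  0.22  1.59 -0.    1.32 -0.82] F [0.5 0.  0.5] M [-0.05  0.02  0.03] w 0.0549 g 0.0
[ 5.6 18.7 59.5]
top [([0.537, -0.02, 0.213], 0.63), ([0.468, 0.044, 0.209], 0.63)]
side [([0.542, -0.018, 0.215], 0.77), ([0.466, 0.043, 0.215], 0.67)]
```

View pics/top3.png

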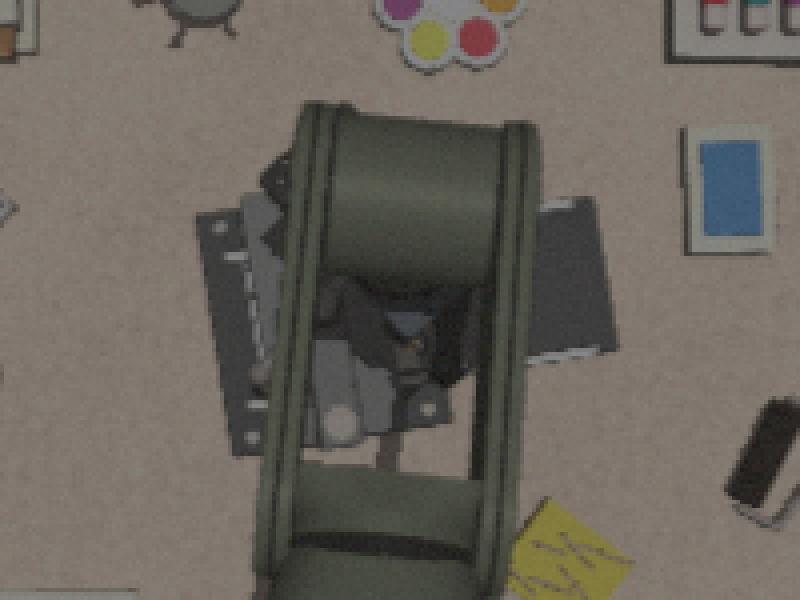

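The arm hides most of the top picture (only one bar ball shows, near (260,378)). The networks give both bar points at 139.3°, as expected. I'll correct by 7° and about 20 mm, then descend and grip.

step_arm --motion '[[[5.6, 18.7, 0, 0, 0, -7.1, 0.4], [0, 0, 0, 0, 0, 0, 0.4], [0, 0, 20, 0, 0, 0, 0.4], [0, 0, 20, 0, 0, 0, 0.4], [0, 0, 19, 0, 0, 0, 0.4], [0, 0, 0, 0, 0, 0, 1], [0, 0, 0, 0, 0, 0, 1], [0, 0, 0, 0, 0, 0, 1]]]'

```text
time_s: 15.35
ee_pos: [0.5369, -0.0132, 0.1972]
eef_rot: [0.346, 0.938, 0.0, 0.001]
contact_force: [-0.3, -0.1, 1.5]
grip_width: 0.0375
grip_force: 0.0
```

step_arm --motion '[[[0, 0, 0, 0, 0, 0, 1], [0, 0, 0, 0, 0, 0, 1], [0, 0, 0, 0, 0, 0, 1], [0, 0, 0, 0, 0, 0, 1]]]'

```text
time_s: 15.68
ee_pos: [0.5369, -0.0136, 0.1966]
eef_rot: [0.346, 0.938, 0.0, 0.001]
contact_force: [-0.6, 0.1, 2.5]
grip_width: 0.0122
grip_force: 30.0
```

Run:
```python
from h import *
turn()
```

```text
t 15.68 p [ 0.5369 -0.0136  0.1966] phi 139.5 z [ 0.001 -0.    -1.   ] q [-0.05  0.27  1.68 -0.    1.19 -0.91] F [-0.6  0.1  2.5] M [-0.01  0.04  0.13] w 0.0122 g 30.0
pos angle-180 -219.5 r 42.9 tau_force -0.014 Mz 0.134 Ftool [ 0.5 -0.3 -2.5]
```

step_arm --motion '[[[0.32, -5.24, 0, 0, 0, 7, 1], [0.32, -5.24, 0, 0, 0, 7, 1], [0.32, -5.24, 0, 0, 0, 7, 1], [0.32, -5.24, 0, 0, 0, 7, 1], [0.32, -5.24, 0, 0, 0, 7, 1], [0.32, -5.24, 0, 0, 0, 7, 1], [0.32, -5.24, 0, 0, 0, 7, 1]]]'

```text
time_s: 16.27
ee_pos: [0.5041, -0.0292, 0.1966]
eef_rot: [0.706, 0.708, -0.0, 0.001]
contact_force: [-1.0, -0.9, 2.1]
grip_width: 0.0123
grip_force: 30.1
```

Run:
```python
from h import *
turn()
```

```text
t 16.27 p [ 0.5041 -0.0292  0.1966] phi 90.2 z [ 0.001 -0.001 -1.   ] q [-0.08  0.22  1.75 -0.    1.17 -0.08] F [-1.  -0.9  2.1] M [-0.17  0.26  0.39] w 0.0123 g 30.1
pos angle-180 -269.6 r 42.9 tau_force -0.043 Mz 0.389 Ftool [-0.9 -1.  -2.1]
```

step_arm --motion '[[[0.32, -5.24, 0, 0, 0, 7, 1], [0.32, -5.24, 0, 0, 0, 7, 1], [0.32, -5.24, 0, 0, 0, 7, 1], [0.32, -5.24, 0, 0, 0, 7, 1], [0.32, -5.24, 0, 0, 0, 7, 1], [0.32, -5.24, 0, 0, 0, 7, 1], [0.32, -5.24, 0, 0, 0, 7, 1]]]'

```text
time_s: 16.85
ee_pos: [0.4705, -0.0147, 0.1966]
eef_rot: [0.936, 0.352, -0.001, 0.001]
contact_force: [-3.4, -1.7, 3.6]
grip_width: 0.0124
grip_force: 30.1
```

Run:
```python
from h import *
turn()
```

```text
t 16.85 p [ 0.4705 -0.0147  0.1966] phi 41.2 z [-0.002 -0.002 -1.   ] q [-0.05  0.17  1.82 -0.    1.16  0.8 ] F [-3.4 -1.7  3.6] M [-0.32  0.62  0.37] w 0.0124 g 30.1
pos angle-180 -319.5 r 43.7 tau_force -0.039 Mz 0.370 Ftool [-3.7 -0.9 -3.5]
```

Now at about 4.16 rad with a baseline of ≈ 0.34 N m. From here I'll go in 12° batches, reading the torque.

step_arm --motion '[[[0.06, -2.25, 0, 0, 0, 3, 1], [0.06, -2.25, 0, 0, 0, 3, 1]]]'

```text
time_s: 17.02
ee_pos: [0.4677, -0.0112, 0.1966]
eef_rot: [0.953, 0.304, -0.001, 0.001]
contact_force: [-3.7, -2.7, 4.2]
grip_width: 0.0123
grip_force: 30.1
```

```bash
cat > t.py <<'E'
from h import *
turn()
E
python3 t.py
```

```text
t 17.02 p [ 0.4677 -0.0112  0.1966] phi 35.4 z [-0.002 -0.002 -1.   ] q [-0.05  0.16  1.82 -0.    1.16  0.91] F [-3.7 -2.7  4.2] M [-0.44  0.77  0.39] w 0.0123 g 30.1
pos angle-180 -325.4 r 43.8 tau_force 0.006 Mz 0.391 Ftool [-4.6  0.1 -4.2]
```

step_arm --motion '[[[0.06, -2.25, 0, 0, 0, 3, 1], [0.06, -2.25, 0, 0, 0, 3, 1]]]'

```text
time_s: 17.18
ee_pos: [0.4652, -0.0073, 0.1966]
eef_rot: [0.967, 0.254, -0.001, 0.001]
contact_force: [-4.3, -2.2, 5.6]
grip_width: 0.0123
grip_force: 30.1
```

```bash
python3 t.py
```

```text
t 17.18 p [ 0.4652 -0.0073  0.1966] phi 29.4 z [-0.002 -0.002 -1.   ] q [-0.04  0.16  1.83 -0.    1.16  1.02] F [-4.3 -2.2  5.6] M [-0.4   0.85  0.34] w 0.0123 g 30.1
pos angle-180 -331.4 r 44.0 tau_force -0.005 Mz 0.341 Ftool [-4.9 -0.2 -5.6]
```

step_arm --motion '[[[0.06, -2.25, 0, 0, 0, 3, 1], [0.06, -2.25, 0, 0, 0, 3, 1]]]'

```text
time_s: 17.35
ee_pos: [0.463, -0.0032, 0.1966]
eef_rot: [0.979, 0.203, -0.001, 0.0]
contact_force: [-4.6, -2.1, 5.5]
grip_width: 0.0124
grip_force: 30.1
```

```bash
python3 t.py
```

```text
t 17.35 p [ 0.463  -0.0032  0.1966] phi 23.4 z [-0.003 -0.002 -1.   ] q [-0.03  0.16  1.83 -0.    1.15  1.13] F [-4.6 -2.1  5.5] M [-0.3   0.98  0.38] w 0.0124 g 30.1
pos angle-180 -337.4 r 44.2 tau_force 0.010 Mz 0.378 Ftool [-5.1  0.1 -5.5]
```

step_arm --motion '[[[0.06, -2.25, 0, 0, 0, 3, 1], [0.06, -2.25, 0, 0, 0, 3, 1]]]'

```text
time_s: 17.52
ee_pos: [0.4614, 0.0011, 0.1966]
eef_rot: [0.988, 0.151, -0.001, 0.0]
contact_force: [-5.1, -1.3, 4.7]
grip_width: 0.0125
grip_force: 30.1
```

```bash
python3 t.py
```

```text
t 17.52 p [0.4614 0.0011 0.1966] phi 17.4 z [-0.003 -0.001 -1.   ] q [-0.02  0.16  1.83 -0.    1.15  1.25] F [-5.1 -1.3  4.7] M [-0.29  0.96  0.41] w 0.0125 g 30.1
pos angle-180 -343.4 r 44.3 tau_force -0.009 Mz 0.408 Ftool [-5.3 -0.3 -4.7]
```

step_arm --motion '[[[0.06, -2.25, 0, 0, 0, 3, 1], [0.06, -2.25, 0, 0, 0, 3, 1]]]'

```text
time_s: 17.68
ee_pos: [0.4601, 0.0055, 0.1966]
eef_rot: [0.995, 0.099, -0.002, 0.0]
contact_force: [-4.8, -1.4, 5.4]
grip_width: 0.0125
grip_force: 30.1
```

```bash
python3 t.py
```

```text
t 17.68 p [0.4601 0.0055 0.1966] phi 11.4 z [-0.003 -0.001 -1.   ] q [-0.01  0.15  1.84 -0.    1.15  1.36] F [-4.8 -1.4  5.4] M [-0.21  1.02  0.4 ] w 0.0125 g 30.1
pos angle-180 -349.4 r 44.4 tau_force 0.021 Mz 0.395 Ftool [-5.   0.4 -5.4]
```

step_arm --motion '[[[0.06, -2.25, 0, 0, 0, 3, 1], [0.06, -2.25, 0, 0, 0, 3, 1]]]'

```text
time_s: 17.85
ee_pos: [0.4594, 0.0101, 0.1966]
eef_rot: [0.999, 0.047, -0.002, 0.0]
contact_force: [-5.1, -0.2, 5.4]
grip_width: 0.0123
grip_force: 30.1
```

```bash
python3 t.py
```

```text
t 17.85 p [0.4594 0.0101 0.1966] phi 5.4 z [-0.003 -0.001 -1.   ] q [-0.    0.15  1.84 -0.    1.15  1.47] F [-5.1 -0.2  5.4] M [-0.14  1.07  0.35] w 0.0123 g 30.1
pos angle-180 -355.4 r 44.6 tau_force -0.009 Mz 0.347 Ftool [-5.1 -0.3 -5.4]
```

step_arm --motion '[[[0.06, -2.25, 0, 0, 0, 3, 1], [0.06, -2.25, 0, 0, 0, 3, 1]]]'

```text
time_s: 18.02
ee_pos: [0.4591, 0.0147, 0.1966]
eef_rot: [1.0, -0.005, -0.002, 0.0]
contact_force: [-4.7, -0.3, 5.9]
grip_width: 0.0122
grip_force: 30.1
```

```bash
python3 t.py
```

```text
t 18.02 p [0.4591 0.0147 0.1966] phi -0.6 z [-0.003 -0.001 -1.   ] q [ 0.01  0.15  1.84 -0.    1.15  1.59] F [-4.7 -0.3  5.9] M [-0.07  1.04  0.36] w 0.0122 g 30.1
pos angle-180 -1.3 r 44.7 tau_force 0.020 Mz 0.357 Ftool [-4.7  0.4 -5.8]
```

step_arm --motion '[[[0.06, -2.25, 0, 0, 0, 3, 1], [0.06, -2.25, 0, 0, 0, 3, 1]]]'

```text
time_s: 18.18
ee_pos: [0.4593, 0.0194, 0.1966]
eef_rot: [0.998, -0.058, -0.002, 0.0]
contact_force: [-5.4, 0.3, 5.4]
grip_width: 0.0127
grip_force: 30.1
```

```bash
python3 t.py
```

```text
t 18.18 p [0.4593 0.0194 0.1966] phi -6.6 z [-0.003 -0.    -1.   ] q [ 0.02  0.15  1.84 -0.    1.15  1.7 ] F [-5.4  0.3  5.4] M [-0.01  1.08  0.32] w 0.0127 g 30.1
pos angle-180 -7.2 r 44.8 tau_force 0.017 Mz 0.320 Ftool [-5.4  0.3 -5.3]
```

step_arm --motion '[[[0.06, -2.25, 0, 0, 0, 3, 1], [0.06, -2.25, 0, 0, 0, 3, 1]]]'

```text
time_s: 18.35
ee_pos: [0.4601, 0.0239, 0.1966]
eef_rot: [0.994, -0.11, -0.002, 0.0]
contact_force: [-5.9, -0.6, 6.6]
grip_width: 0.0124
grip_force: 30.0
```

```bash
python3 t.py
```

```text
t 18.35 p [0.4601 0.0239 0.1966] phi -12.6 z [-0.004  0.    -1.   ] q [0.03 0.15 1.84 0.   1.16 1.82] F [-5.9 -0.6  6.6] M [0.04 1.14 0.33] w 0.0124 g 30.0
pos angle-180 -13.1 r 44.9 tau_force 0.085 Mz 0.327 Ftool [-5.6  1.8 -6.6]
```

step_arm --motion '[[[0.06, -2.25, 0, 0, 0, 3, 1], [0.06, -2.25, 0, 0, 0, 3, 1]]]'

```text
time_s: 18.52
ee_pos: [0.4612, 0.0284, 0.1966]
eef_rot: [0.987, -0.162, -0.002, 0.0]
contact_force: [-6.1, 1.3, 6.3]
grip_width: 0.0125
grip_force: 30.0
```

```bash
python3 t.py
```

```text
t 18.52 p [0.4612 0.0284 0.1966] phi -18.6 z [-0.004  0.    -1.   ] q [0.04 0.16 1.83 0.   1.16 1.93] F [-6.1  1.3  6.3] M [0.14 1.11 0.35] w 0.0125 g 30.0
pos angle-180 -19.1 r 45.0 tau_force 0.033 Mz 0.353 Ftool [-6.2  0.7 -6.2]
```

step_arm --motion '[[[0.06, -2.25, 0, 0, 0, 3, 1], [0.06, -2.25, 0, 0, 0, 3, 1]]]'

```text
time_s: 18.68
ee_pos: [0.4629, 0.0327, 0.1966]
eef_rot: [0.977, -0.213, -0.002, 0.0]
contact_force: [-6.1, 0.9, 6.5]
grip_width: 0.0123
grip_force: 30.0
```

```bash
python3 t.py
```

```text
t 18.68 p [0.4629 0.0327 0.1966] phi -24.6 z [-0.004  0.001 -1.   ] q [0.05 0.16 1.83 0.   1.16 2.05] F [-6.1  0.9  6.5] M [0.24 1.14 0.32] w 0.0123 g 30.0
pos angle-180 -24.9 r 45.1 tau_force 0.077 Mz 0.320 Ftool [-5.9  1.7 -6.5]
```

step_arm --motion '[[[0.06, -2.25, 0, 0, 0, 3, 1], [0.06, -2.25, 0, 0, 0, 3, 1]]]'

```text
time_s: 18.85
ee_pos: [0.465, 0.0368, 0.1966]
eef_rot: [0.965, -0.264, -0.002, 0.0]
contact_force: [-5.6, 2.2, 5.9]
grip_width: 0.0123
grip_force: 30.0
```

```bash
python3 t.py
```

```text
t 18.85 p [0.465  0.0368 0.1966] phi -30.6 z [-0.004  0.001 -1.   ] q [0.05 0.16 1.82 0.   1.16 2.16] F [-5.6  2.2  5.9] M [0.3  1.09 0.31] w 0.0123 g 30.0
pos angle-180 -30.8 r 45.2 tau_force 0.044 Mz 0.312 Ftool [-6.   1.  -5.9]
```

step_arm --motion '[[[0.06, -2.25, 0, 0, 0, 3, 1], [0.06, -2.25, 0, 0, 0, 3, 1]]]'

```text
time_s: 19.02
ee_pos: [0.4675, 0.0407, 0.1966]
eef_rot: [0.949, -0.314, -0.002, -0.0]
contact_force: [-5.9, 1.9, 5.8]
grip_width: 0.0124
grip_force: 30.0
```

```bash
python3 t.py
```

```text
t 19.02 p [0.4675 0.0407 0.1966] phi -36.6 z [-0.004  0.001 -1.   ] q [0.06 0.17 1.82 0.   1.16 2.27] F [-5.9  1.9  5.8] M [0.42 1.1  0.3 ] w 0.0124 g 30.0
pos angle-180 -36.7 r 45.2 tau_force 0.093 Mz 0.304 Ftool [-5.9  2.1 -5.7]
```

step_arm --motion '[[[0.06, -2.25, 0, 0, 0, 3, 1], [0.06, -2.25, 0, 0, 0, 3, 1]]]'

```text
time_s: 19.18
ee_pos: [0.4704, 0.0444, 0.1966]
eef_rot: [0.932, -0.363, -0.002, -0.0]
contact_force: [-6.3, 2.3, 6.1]
grip_width: 0.012
grip_force: 30.0
```

```bash
python3 t.py
```

```text
t 19.18 p [0.4704 0.0444 0.1966] phi -42.6 z [-0.003  0.002 -1.   ] q [0.07 0.17 1.81 0.   1.16 2.38] F [-6.3  2.3  6.1] M [0.48 1.09 0.3 ] w 0.012 g 30.0
pos angle-180 -42.6 r 45.3 tau_force 0.116 Mz 0.300 Ftool [-6.3  2.6 -6.1]
```

5.62 rad with no contact yet. I'll take the other end again.

step_arm --motion '[[[0, 0, 0, 0, 0, 0, 0.4], [0, 0, 0, 0, 0, 0, 0.4], [0, 0, 0, 0, 0, 0, 0.4], [0, 0, 0, 0, 0, 0, 0.4], [0, 0, -30, 0, 0, 0, 0.4], [0, 0, -30, 0, 0, -7.1, 0.4], [0, 0, 0, 0, 0, -7.1, 0.4], [0, 0, 0, 0, 0, -7.1, 0.4]]]'

```text
time_s: 19.85
ee_pos: [0.4736, 0.0434, 0.2579]
eef_rot: [0.983, -0.181, 0.002, -0.001]
contact_force: [-0.0, -0.5, -0.3]
grip_width: 0.0545
grip_force: 0.0
```

step_arm --motion '[[[0, 0, 0, 0, 0, -7.1, 0.4], [0, 0, 0, 0, 0, -7.1, 0.4], [0, 0, 0, 0, 0, -7.1, 0.4], [0, 0, 0, 0, 0, -7.1, 0.4], [0, 0, 0, 0, 0, -7.1, 0.4], [0, 0, 0, 0, 0, -7.1, 0.4], [0, 0, 0, 0, 0, -7.1, 0.4], [0, 0, 0, 0, 0, -7.1, 0.4]]]'

```text
time_s: 20.52
ee_pos: [0.4724, 0.0433, 0.2558]
eef_rot: [0.951, 0.309, 0.0, 0.0]
contact_force: [0.4, 0.3, 0.9]
grip_width: 0.0548
grip_force: 0.0
```

step_arm --motion '[[[0, 0, 0, 0, 0, -7.1, 0.4], [0, 0, 0, 0, 0, -7.1, 0.4], [0, 0, 0, 0, 0, -7.1, 0.4], [0, 0, 0, 0, 0, -7.1, 0.4], [0, 0, 0, 0, 0, -7.1, 0.4], [0, 0, 0, 0, 0, -7.1, 0.4], [0, 0, 0, 0, 0, -7.1, 0.4], [0, 0, 0, 0, 0, -7.1, 0.4]]]'

```text
time_s: 21.18
ee_pos: [0.4724, 0.0433, 0.2559]
eef_rot: [0.69, 0.724, 0.0, 0.0]
contact_force: [0.3, 0.2, -0.5]
grip_width: 0.0547
grip_force: 0.0
```

step_arm --motion '[[[0, 0, 0, 0, 0, -7.1, 0.4], [0, 0, 0, 0, 0, -7.1, 0.4], [0, 0, 0, 0, 0, -7.1, 0.4], [0, 0, 0, 0, 0, -7.1, 0.4], [0, 0, 0, 0, 0, -7.1, 0.4], [0, 0, 0, 0, 0, -7.1, 0.4], [0, 0, 0, 0, 0, -2.5, 0.4]]]'

```text
time_s: 21.77
ee_pos: [0.4724, 0.0433, 0.2558]
eef_rot: [0.36, 0.933, -0.0, 0.0]
contact_force: [0.2, -0.0, 0.6]
grip_width: 0.0546
grip_force: 0.0
```

step_arm --motion '[[[-31, 0, 0, 0, 0, 0, 0.4], [-31, 0, 0, 0, 0, 0, 0.4], [-31, 0, 0, 0, 0, 0, 0.4], [0, 0, 0, 0, 0, 0, 0.4], [0, 0, 0, 0, 0, 0, 0.4]]]'

```text
time_s: 22.18
ee_pos: [0.5414, -0.0203, 0.2552]
eef_rot: [0.363, 0.932, -0.0, -0.001]
contact_force: [0.0, 0.1, -0.5]
grip_width: 0.0548
grip_force: 0.0
```

Run:
```python
from h import *
turn(); s,M=tool()
a=np.radians(137.6); print(to_tool(np.r_[HUB-0.048*np.array([np.cos(a),np.sin(a)]),0.195],s,M))
for c in ("top","side"):
    grab_frame(c)
    print(c,[(np.round(d["xyz"],3).tolist(),round(d["confidence"],2)) for d in nets.place_of(c,"bar_a")[:3]])
```

```text
t 22.18 p [ 0.5414 -0.0203  0.2552] phi 137.4 z [-0.001  0.    -1.   ] q [-0.06  0.24  1.57  0.    1.33 -0.89] F [ 0.   0.1 -0.5] M [ 0.01 -0.   -0.06] w 0.0548 g 0.0
pos angle-180 -222.1 r 50.7 tau_force 0.004 Mz -0.064 Ftool [0.1 0.1 0.5]
t 22.18 p [ 0.5414 -0.0203  0.2552] phi 137.4 z [-0.001  0.    -1.   ] q [-0.06  0.24  1.57  0.    1.33 -0.89] F [ 0.   0.1 -0.5] M [ 0.01 -0.   -0.06] w 0.0548 g 0.0
[ 2.6 -0.2 60.2]
top [([0.541, -0.017, 0.212], 0.67), ([0.466, 0.044, 0.213], 0.39)]
side [([0.471, 0.043, 0.216], 0.84), ([0.538, -0.022, 0.215], 0.54)]
```

step_arm --motion '[[[3, 0, 20, 0, 0, 0, 0.4], [0, 0, 20, 0, 0, 0, 0.4], [0, 0, 20, 0, 0, 0, 0.4], [0, 0, 0, 0, 0, 0, 1], [0, 0, 0, 0, 0, 0, 1], [0, 0, 0, 0, 0, 0, 1], [0, 0, 0, 0, 0, 0, 1], [0, 0, 0, 0, 0, 0, 1]]]'

```text
time_s: 23.05
ee_pos: [0.5393, -0.0172, 0.1974]
eef_rot: [0.362, 0.932, 0.0, 0.001]
contact_force: [-0.9, 0.5, 0.3]
grip_width: 0.0243
grip_force: 0.0
```

step_arm --motion '[[[0, 0, 0, 0, 0, 0, 1], [0, 0, 0, 0, 0, 0, 1]]]'

```text
time_s: 23.22
ee_pos: [0.539, -0.0176, 0.1968]
eef_rot: [0.362, 0.932, -0.0, 0.001]
contact_force: [-0.6, -1.1, 2.6]
grip_width: 0.0124
grip_force: 27.8
```

```bash
python3 t.py
```

```text
t 23.22 p [ 0.539  -0.0176  0.1968] phi 137.5 z [ 0.002 -0.001 -1.   ] q [-0.05  0.27  1.67 -0.    1.19 -0.88] F [-0.6 -1.1  2.6] M [-0.24  0.1  -0.01] w 0.0124 g 27.8
pos angle-180 -221.7 r 47.1 tau_force -0.057 Mz -0.008 Ftool [-0.3 -1.2 -2.6]
```

step_arm --motion '[[[0.06, -2.5, 0, 0, 0, 3, 1], [0.06, -2.5, 0, 0, 0, 3, 1]]]'

```text
time_s: 23.38
ee_pos: [0.5361, -0.0206, 0.1968]
eef_rot: [0.411, 0.911, 0.001, 0.001]
contact_force: [2.2, 1.9, 1.4]
grip_width: 0.0135
grip_force: 28.6
```

```bash
python3 t.py
```

```text
t 23.38 p [ 0.5361 -0.0206  0.1968] phi 131.4 z [ 0.003  0.    -1.   ] q [-0.06  0.27  1.68  0.    1.19 -0.78] F [2.2 1.9 1.4] M [ 0.08 -0.23  0.3 ] w 0.0135 g 28.6
pos angle-180 -226.7 r 47.1 tau_force 0.139 Mz 0.305 Ftool [-0.   3.  -1.4]
```

step_arm --motion '[[[0.06, -2.46, 0, 0, 0, 3, 1], [0.06, -2.46, 0, 0, 0, 3, 1]]]'

```text
time_s: 23.55
ee_pos: [0.5323, -0.0239, 0.1969]
eef_rot: [0.459, 0.889, 0.001, 0.001]
contact_force: [0.6, -0.1, 2.7]
grip_width: 0.0133
grip_force: 28.6
```

```bash
python3 t.py
```

```text
t 23.55 p [ 0.5323 -0.0239  0.1969] phi 125.4 z [ 0.003  0.    -1.   ] q [-0.07  0.26  1.69  0.    1.18 -0.68] F [ 0.6 -0.1  2.7] M [-0.   -0.21  0.27] w 0.0133 g 28.6
pos angle-180 -232.8 r 47.1 tau_force 0.021 Mz 0.273 Ftool [-0.4  0.5 -2.7]
```

step_arm --motion '[[[0.06, -2.46, 0, 0, 0, 3, 1], [0.06, -2.46, 0, 0, 0, 3, 1]]]'

```text
time_s: 23.72
ee_pos: [0.5281, -0.0266, 0.1968]
eef_rot: [0.505, 0.863, 0.001, 0.001]
contact_force: [1.8, -0.2, 1.4]
grip_width: 0.0131
grip_force: 28.6
```

```bash
python3 t.py
```

```text
t 23.72 p [ 0.5281 -0.0266  0.1968] phi 119.4 z [ 0.003 -0.    -1.   ] q [-0.07  0.26  1.7   0.    1.18 -0.59] F [ 1.8 -0.2  1.4] M [-0.08 -0.17  0.33] w 0.0131 g 28.6
pos angle-180 -238.9 r 47.1 tau_force 0.069 Mz 0.325 Ftool [-1.   1.5 -1.4]
```

step_arm --motion '[[[0.06, -2.46, 0, 0, 0, 3, 1], [0.06, -2.46, 0, 0, 0, 3, 1]]]'

```text
time_s: 23.88
ee_pos: [0.5237, -0.029, 0.1969]
eef_rot: [0.549, 0.836, 0.001, 0.001]
contact_force: [1.3, -0.2, 2.9]
grip_width: 0.0136
grip_force: 28.7
```

```bash
python3 t.py
```

```text
t 23.88 p [ 0.5237 -0.029   0.1969] phi 113.4 z [ 0.003 -0.001 -1.   ] q [-0.08  0.25  1.71 -0.    1.18 -0.49] F [ 1.3 -0.2  2.9] M [-0.14 -0.21  0.28] w 0.0136 g 28.7
pos angle-180 -245.0 r 47.1 tau_force 0.052 Mz 0.284 Ftool [-0.7  1.1 -2.9]
```

step_arm --motion '[[[0.06, -2.46, 0, 0, 0, 3, 1], [0.06, -2.46, 0, 0, 0, 3, 1]]]'

```text
time_s: 24.05
ee_pos: [0.5193, -0.0308, 0.1968]
eef_rot: [0.592, 0.806, 0.001, 0.002]
contact_force: [3.0, -0.8, 1.5]
grip_width: 0.0129
grip_force: 29.0
```

```bash
python3 t.py
```

```text
t 24.05 p [ 0.5193 -0.0308  0.1968] phi 107.4 z [ 0.004 -0.001 -1.   ] q [-0.08  0.24  1.72 -0.    1.18 -0.38] F [ 3.  -0.8  1.5] M [-0.17 -0.26  0.42] w 0.0129 g 29.0
pos angle-180 -250.8 r 47.1 tau_force 0.120 Mz 0.417 Ftool [-1.6  2.6 -1.4]
```

Torque is up to 0.54, so contact has probably begun. I'll move one 6° step.

step_arm --motion '[[[0.04, -1.64, 0, 0, 0, 2, 1], [0.04, -1.64, 0, 0, 0, 2, 1]]]'

```text
time_s: 24.22
ee_pos: [0.5164, -0.0317, 0.1968]
eef_rot: [0.619, 0.785, 0.001, 0.002]
contact_force: [2.6, -1.0, 1.2]
grip_width: 0.0134
grip_force: 29.2
```

```bash
python3 t.py
```

```text
t 24.22 p [ 0.5164 -0.0317  0.1968] phi 103.5 z [ 0.004 -0.001 -1.   ] q [-0.08  0.24  1.72 -0.    1.17 -0.32] F [ 2.6 -1.   1.2] M [-0.22 -0.39  0.47] w 0.0134 g 29.2
pos angle-180 -254.6 r 47.1 tau_force 0.103 Mz 0.465 Ftool [-1.6  2.3 -1.2]
```

step_arm --motion '[[[0.03, -1.23, 0, 0, 0, 1.5, 1], [0.03, -1.23, 0, 0, 0, 1.5, 1]]]'

```text
time_s: 24.38
ee_pos: [0.5141, -0.0323, 0.1968]
eef_rot: [0.639, 0.769, 0.001, 0.002]
contact_force: [2.0, -1.5, 1.2]
grip_width: 0.0131
grip_force: 29.4
```

```bash
python3 t.py
```

```text
t 24.38 p [ 0.5141 -0.0323  0.1968] phi 100.5 z [ 0.004 -0.001 -1.   ] q [-0.08  0.24  1.73 -0.    1.17 -0.27] F [ 2.  -1.5  1.2] M [-0.3  -0.42  0.47] w 0.0131 g 29.4
pos angle-180 -257.4 r 47.2 tau_force 0.077 Mz 0.473 Ftool [-1.9  1.7 -1.2]
```

step_arm --motion '[[[0.03, -1.23, 0, 0, 0, 1.5, 1], [0.03, -1.23, 0, 0, 0, 1.5, 1]]]'

```text
time_s: 24.55
ee_pos: [0.5117, -0.0328, 0.1969]
eef_rot: [0.659, 0.752, 0.001, 0.002]
contact_force: [3.4, -0.5, -0.2]
grip_width: 0.0136
grip_force: 29.5
```

Run:
```python
from h import *
turn()
grab_frame("side"); turn()
print([(np.round(d["xyz"],3).tolist(),round(d["confidence"],2)) for d in nets.place_of("side","bar_a")[:3]])
print([(np.round(d["xyz"],4).tolist(),round(d["confidence"],2)) for d in nets.place_of("side","platen")[:3]])
turn()
cv2.imwrite("pics/side4.png",cv2.resize(grab_frame("side")[160:310,250:410,::-1],None,fx=4,fy=4))
```

```text
t 24.55 p [ 0.5117 -0.0328  0.1969] phi 97.5 z [ 0.005 -0.002 -1.   ] q [-0.09  0.23  1.73 -0.    1.17 -0.22] F [ 3.4 -0.5 -0.2] M [-0.37 -0.41  0.55] w 0.0136 g 29.5
pos angle-180 -260.3 r 47.2 tau_force 0.157 Mz 0.545 Ftool [-0.9  3.4  0.2]
t 24.60 p [ 0.5116 -0.0328  0.1968] phi 97.5 z [ 0.004 -0.002 -1.   ] q [-0.09  0.23  1.73 -0.    1.17 -0.22] F [ 2.7 -1.8  0.2] M [-0.43 -0.41  0.48] w 0.0132 g 29.3
pos angle-180 -260.5 r 47.2 tau_force 0.112 Mz 0.476 Ftool [-2.2  2.4 -0.2]
[([0.497, 0.058, 0.214], 0.53), ([0.51, -0.036, 0.214], 0.44)]
[([0.5077, 0.0145, 0.0555], 0.94)]
t 24.70 p [ 0.5115 -0.0328  0.1968] phi 97.6 z [ 0.004 -0.001 -1.   ] q [-0.09  0.23  1.73 -0.    1.17 -0.22] F [ 3.1 -1.8  2.7] M [-0.56 -0.5   0.5 ] w 0.0135 g 29.1
pos angle-180 -260.6 r 47.1 tau_force 0.133 Mz 0.502 Ftool [-2.2  2.9 -2.7]
```

View pics/side4.png

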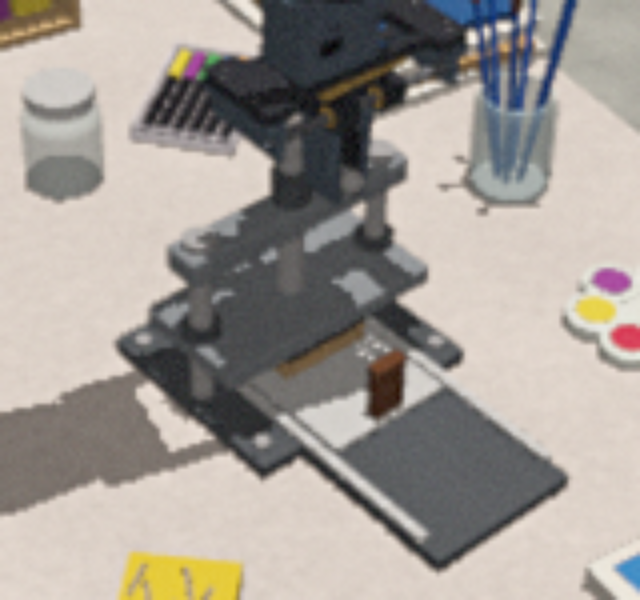

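The picture shows the platen down on the block (the packing edge at (320,345) sits against it) and the tab at (385,380) with the tray home. Torque is about 0.27 N m above baseline, roughly 35 N, so it is snug. I'll release and withdraw.

step_arm --motion '[[[0, 0, 0, 0, 0, 0, 0.4], [0, 0, 0, 0, 0, 0, 0.4], [0, 0, 0, 0, 0, 0, 0.4], [0, 0, 0, 0, 0, 0, 0.4], [0, 0, -15, 0, 0, 0, 0.4], [0, 0, -30, 0, 0, 0, 0.4], [0, 0, -30, 0, 0, 0, 0.4], [0, 0, -30, 0, 0, 0, 0.4]]]'

```text
time_s: 25.42
ee_pos: [0.5091, -0.0319, 0.3015]
eef_rot: [0.659, 0.752, -0.001, -0.001]
contact_force: [0.5, 0.4, 0.1]
grip_width: 0.0545
grip_force: 0.0
```

step_arm --motion '[[[-30, 0, -10, 0, 0, 0, 0.4], [-40, 0, 0, 0, 0, 0, 0.4], [-40, 0, 0, 0, 0, 0, 0.4], [-30, 0, 0, 0, 0, 0, 0.4], [0, 0, 0, 0, 0, 0, 0.4], [0, 0, 0, 0, 0, 0, 0.4]]]'

```text
time_s: 25.92
ee_pos: [0.5278, -0.1719, 0.31]
eef_rot: [0.66, 0.751, -0.0, -0.001]
contact_force: [-0.4, 0.5, -0.2]
grip_width: 0.0542
grip_force: 0.0
```

Run:
```python
from h import *
tool()
for c in ("top","side"):
    im=grab_frame(c)
    for q in ("bar_a","tray_tab","platen"): print(c,q,[(np.round(d["xyz"],3).tolist(),round(d["confidence"],2)) for d in nets.place_of(c,q)[:2]])
cv2.imwrite("pics/side5.png",im[:,:,::-1])
```

```text
t 25.92 p [ 0.5278 -0.1719  0.31  ] phi 97.3 z [-0.002  0.002 -1.   ] q [-0.34  0.25  1.43  0.    1.47 -0.46] F [-0.4  0.5 -0.2] M [-0.05 -0.01  0.06] w 0.0542 g 0.0
top bar_a [([0.513, -0.034, 0.21], 0.74), ([0.495, 0.06, 0.211], 0.62)]
top tray_tab [([0.529, -0.095, 0.072], 0.81)]
top platen [([0.505, 0.014, 0.058], 0.82)]
side bar_a [([0.51, -0.038, 0.216], 0.79), ([0.623, -0.332, -0.004], 0.64)]
side tray_tab [([0.518, -0.097, 0.078], 0.76)]
side platen [([0.51, 0.016, 0.055], 0.88)]
```

View pics/side5.png

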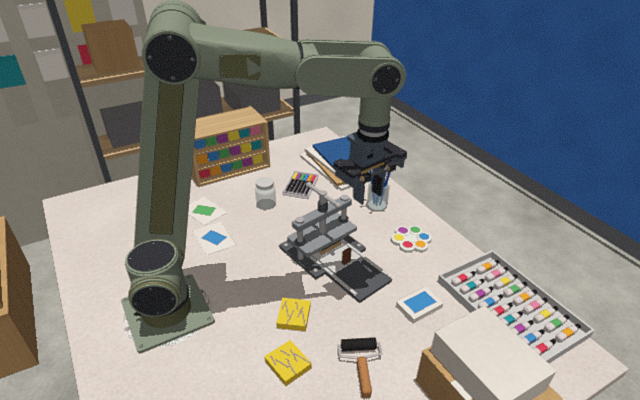

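The robot is clear of the press. The tray is home with the tab at (346,257), the platen is down, the bar stayed at about 98–100°, and the bystanders have not moved.

```bash
python3 -c "
from h import *
print(workorder.close_job())"
```

```text
the job is handed in; nothing more can be done
None
```

The tray is pushed home against its stop and the platen is screwed down snug on the block: an estimated 35 N, judged from the handle torque, over three holds (about 6.3 rad). Nothing else on the table was moved, and the job was handed in at about 26 s; no verdict was shown.

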